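Hold the step bin open and ease its lid shut

ROBOT

A 6-joint arm with a two-finger parallel gripper is mounted at the origin on the work surface. World frame = base frame: x ahead of the robot, y to its left, z up, the work surface at z = 0. Lengths are in mm, angles in degrees, forces in N, time in s.
With the tool pointing down it reaches from about 350 to 850 mm from the base axis. Payload 8.1 kg.
Tool frame: the origin (TCP) lies midway between the tips of the shut fingers; the grasp point (between the pads) lies 19 mm behind it (hold_point_z is the distance from the TCP to the grasp point, in mm); z points along the fingers, y is the direction in which the jaws open and shut (so a half turn about z gives the same grasp; the last joint's range is limited). The gripper opens to 85 mm and grips with 20 to 120 N. Pads are 22 mm wide; open, the fingers measure 114 mm over their backs; the gripper's body (76 mm by 85 mm) begins 54 mm behind the grasp point. The pads swing forward as they close: fully open they stand 13 mm farther back than shut.
Start: joints at [-72.559, 7.471, 85.268, -0, 87.261, -4.893], TCP at [228.022, -554.988, 231.292] pointing down, gripper open.
Joint ranges: [-169.43, 169.43], [-51.17, 129.36], [1.28, 143.12], [-76.62, 256.62], [0, 156.53], [-152.29, 152.29]. Speed limits (degrees/s): [136.94, 136.94, 159.86, 180, 180, 180].

INTERFACE

Orientations are given as [roll, pitch, yaw] about the fixed x, y, z axes, in that order (R = Rz(yaw) Ry(pitch) Rx(roll)).
In Python, from bench import sense, snapshot, camera_params, hand_in, hold_point_z gives the robot as it stands.
- The arm moves only by the tool servo_tool, never from a script. Its argument "motion" is a list of rows, each a list of 7 numbers: the finger opening in mm, from 0 to 85.4, then the shift along the tool's x, y, z in mm, then the turn, a rotation vector about the tool's x, y, z in rad. A call has 1 to 10 rows; each row shifts and turns the pose as measured when the row begins, along the tool's axes as they then stand; what a row does not reach is not made up. A row lasts 1/10 s, in which the tool goes at most 50 mm and 8.59 degrees, less where a joint would pass 70% of its speed; a pose out of reach is approached as far as the arm can. A call with a gripper value outside its range is refused whole. The fingers move at their own pace and stop on an object; "force" is the grip in N (left out, the last holds). Time passes only in rows, so rows that do not move let the fingers close. It gives the time, the measured TCP pose, the force and the opening at its end, in the units of the state.
- sense(): the state, without advancing time (a new reading comes with each control period).
- snapshot(name): name is "scene" or "top"; returns the picture (384x512x3 uint8, blue, green, red); there is no depth.
- camera_params(name): a dict with "fx", "fy", "cx", "cy" (pixels), "R" (3x3) and "t" (3): a world point X has camera coordinates R X + t. Camera axes: x right, y down, z forward; pixel columns grow to the right and rows downward; lengths in mm; the calibration is good to about 2 mm. A picture is of the moment at which its call begins. camera_params takes no time and is no camera call.
- hand_in(): hands the job in, once; it reports no verdict.
The state is a dict: "time": time; "joint_pos": joint angles; "qd": joint speeds; "joint_efforts": joint torques, N m; "tool_pos": TCP position; "tcp_rot": TCP orientation; "ft_force": force on the tool from outside, world axes, zero at the start; "wrist_torque": the same for the moment, N m; "finger_gap": finger opening in mm.
Only numpy, scipy, OpenCV 4.12 (cv2) and the standard library are available. Lean on these libraries where they do the work, as an engineer would, in place of code of your own. Each camera call takes 0.05 s, during which the arm holds its last target. There are 200 camera calls.

TASK

The cook is about to scrape the trimmings off the chopping board into the little steel step bin on the kitchen island: press the bin's pedal right down with your fingertips so that its lid swings fully open, keep the lid wide open for at least three seconds, then let the pedal up slowly under your fingers so that the lid eases all the way shut and never drops or bangs. Work the bin by its pedal alone: do not touch the lid, do not shove, tip or lift the bin, and leave the mug, the pepper mill and the jar where they stand. Finish with the hand clear of everything.

Things in the scene. Friction and masses are not known exactly. Their poses are not given: they have to be found in the camera images.
- bin: Round 3-litre step bin: brushed steel shell 164 mm in diameter on a black foot 172 mm in diameter and 34 mm high, 285 mm tall over the shut lid; about 1.7 kg, standing loose on the counter on its foot. Origin at the centre of the foot's underside, z up. The black pedal sticks out on its -x side, the lid's hinge and its black housing are on its +x side.
- pedal_pad (a point): Centre of the top face of the pedal's black rubber tread, 62 mm wide (bin y) by 50 mm (bin x), 6 mm thick. With the pedal up the tread is level, its top 46 mm above the counter, its centre 126 mm from the bin's axis towards bin -x, so that it lies 40 mm outside the foot and its outer edge 65 mm outside. The point moves with the pedal: pressed right down it has dropped 27 mm almost straight (tread then tilted 16 degrees, outer edge low), to a stop.
- pedal (a joint): Angle of the pedal about its pivot inside the foot (96 mm horizontally from the tread's centre): 0 up (lid shut), 0.28 rad at its stop. Pressing takes about 4 to 8 N at the tread at the start of the travel, falling to 1 to 4 N as the lid nears fully open; then the stop is firm. The weight of the lid brings the pedal up again as soon as it is let go.
- lid (a joint): Angle of the lid: 0 shut, 1.18 rad (67 degrees) fully open. A push rod inside the bin links it to the pedal, lid angle = 4.2 x pedal angle, so each millimetre at the tread turns the lid about 0.043 rad. It has no damper and slams if the pedal is let go.
- lid_front (a point): Front edge of the steel lid (172 mm in diameter), above the pedal; 252 mm above the counter when shut, it swings up and away from the pedal about a hinge at the bin's far (+x) edge, to about 410 mm.
- mug: Blue mug, 80 mm in diameter, 95 mm tall, handle on its +y side; origin at the centre of its underside. It stands near the bin and must stay there.
- mill: Dark wooden pepper mill, 56 mm in diameter, 163 mm tall; origin at the centre of its underside. It stands near the bin and must stay there.
- jar: Amber jar with a steel cap, 66 mm in diameter, 105 mm tall; origin at the centre of its underside. It stands near the bin and must stay there.

How it is judged:
By the outcome, as a careful person would: the job done as asked, in the order asked, and still so for the second after the job is handed in, with the robot touching nothing.
It also fails if it takes over 48 s, if anything falls off the work surface, if the arm or the gripper's body presses on something with over 40 N, if the wrist force passes 120 N, or if a joint passes its speed limit or range.

## Working session

There is one attempt and no reset: what is moved stays moved. The work goes in short steps, Python scripts to look and compute and a tool call to move; the robot and the scene stay as the last step left them, time stands still between calls to the robot, and variables do not carry over. Pictures are saved under pics/ and viewed, about 8 in all and at most 12, crops included, and the job is handed in when it is done.

Besides the shell and the picture viewer there is one more tool, called after "Call:" as name([rows], argument=value, ...), one row to a line, values as JSON. servo_tool: Moves the arm, as the interface text tells. Its arguments: {"type":"object","properties":{"motion":{"type":"array"},"force":{"type":"number"}},"required":["motion"]}

```bash
mkdir -p pics; python3 - <<'E'
from bench import *
import cv2,numpy as np
for n in("scene","top"):
    cv2.imwrite(f"pics/{n}0.png",snapshot(n)); p=camera_params(n); print(n,{k:np.round(v,3).tolist() for k,v in p.items()})
print(sense(),hold_point_z)
a=[cv2.imread(f"pics/{n}0.png") for n in("scene","top")]
E
```

```text
scene {'fx': 376.047, 'fy': 376.047, 'cx': 258.583, 'cy': 192.998, 'R': [[-1.0, -0.015, 0.008], [-0.017, 0.952, -0.306], [-0.003, -0.306, -0.952]], 't': [586.673, 117.044, 902.459]}
top {'fx': 403.087, 'fy': 403.087, 'cx': 256.584, 'cy': 193.832, 'R': [[0.019, -1.0, 0.015], [-0.991, -0.021, -0.134], [0.134, -0.012, -0.991]], 't': [-89.821, 613.286, 950.855]}
{'time': 0.1, 'joint_pos': array([-7.25612207e+01,  7.51242804e+00,  8.53250712e+01, -3.09102041e-04,
        8.72619863e+01, -4.89214099e+00]), 'qd': array([ 0.12247809, -0.01641388, -0.12642089,  0.01324007, -0.04005144,
        0.07606514]), 'joint_efforts': array([ 2.20805807e-03, -5.70946991e+01, -5.01945305e+01, -6.08075339e-06,
        8.06102820e-03,  1.62001851e-05]), 'tool_pos': array([ 227.84622971, -554.49884315,  230.31269734]), 'tcp_rot': array([-1.79900851e+02, -8.17655211e-03,  2.23309282e+01]), 'ft_force': array([-0.9044008 ,  1.05407463,  0.44827087]), 'wrist_torque': array([ 0.00290905, -0.00578217, -0.0891244 ]), 'finger_gap': 85.6365088032268} 18.700000000000003
```

View pics/scene0.png

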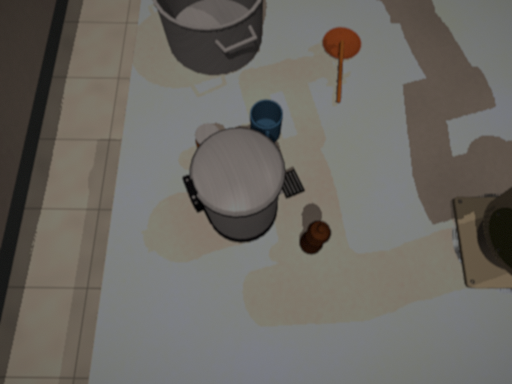

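View pics/top0.png

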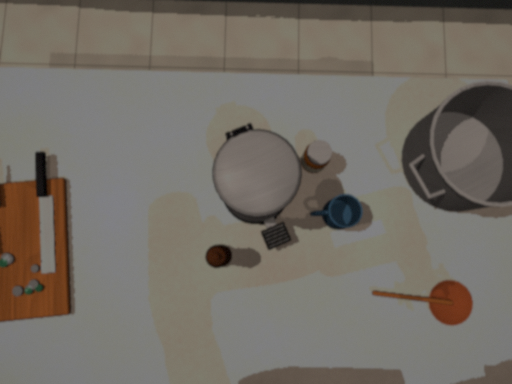

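```bash
cat > h.py <<'E'
from bench import *
import cv2,numpy as np
def ray(n,u,v,z):
    p=camera_params(n);R=np.array(p["R"]);c=-R.T@np.array(p["t"])
    d=R.T@np.array([(u-p["cx"])/p["fx"],(v-p["cy"])/p["fy"],1]);return (c+d*(z-c[2])/d[2]).round(1)
def proj(n,X):
    p=camera_params(n);c=np.array(p["R"])@X+p["t"];return np.array([p["fx"]*c[0]/c[2]+p["cx"],p["fy"]*c[1]/c[2]+p["cy"]])
E
python3 - <<'E'
from h import *
out=[]
for n,(x0,y0,x1,y1) in (("scene",(170,85,350,265)),("top",(190,110,370,290))):
    im=cv2.imread(f"pics/{n}0.png"); g=im.max(2)
    win=(slice(210,265),slice(250,305)) if n=="top" else (slice(160,205),slice(275,315))
    m=(g<50).astype(np.uint8); mm=np.zeros_like(m); mm[win]=m[win]
    k,l,s,c=cv2.connectedComponentsWithStats(mm)
    for i in range(1,k):
        if s[i,4]>40:
            r=cv2.minAreaRect(cv2.findNonZero((l==i).astype(np.uint8)));print(n,"dark",s[i],c[i],r,ray(n,*c[i],46))
    hsv=cv2.cvtColor(im,cv2.COLOR_BGR2HSV)
    for nm,lo,hi in(("blue",(95,100,20),(120,255,255)),("brown",(0,120,15),(14,255,110))):
        b=cv2.inRange(hsv,lo,hi);k,l,s,c=cv2.connectedComponentsWithStats(b)
        for i in range(1,k):
            if s[i,4]>80:print(n,nm,s[i],c[i].round(1))
    out.append(cv2.resize(np.clip(im[y0:y1,x0:x1]*2.2,0,255).astype(np.uint8),(400,400),interpolation=2))
cv2.imwrite("pics/c.png",np.hstack(out)); 
E
```

```text
scene dark [282 170  22  27 377] [291.30769231 183.77718833] ((289.60003662109375, 183.2000274658203), (24.149534225463867, 18.782970428466797), 63.43495178222656) [ 511.1 -122.3   46. ]
scene blue [251 101  31  40 904] [266.6 118.2]
scene brown [323  28  38  74 845] [340.5  49.2]
scene brown [301 221  29  32 630] [314.8 236.7]
top dark [250 210  32  14 163] [263.49693252 217.55214724] ((265.8249816894531, 217.5706787109375), (9.48869514465332, 32.78833770751953), 78.31063079833984) [556.5 -95.3  46. ]
top dark [262 222  29  27 457] [276.28008753 235.6214442 ] ((276.03448486328125, 235.41378784179688), (20.22119140625, 24.16038703918457), 66.80140686035156) [ 513.4 -127.    46. ]
top blue [313 196  48  32 954] [341.4 211.6]
top brown [304 152  21  17 116] [311.3 162.7]
top brown [   0  178   70  143 4590] [ 31.5 250.6]
top brown [207 246  24  21 371] [218.  255.6]
top brown [ 373  281   99   44 1194] [440.7 301. ]
```

View pics/c.png

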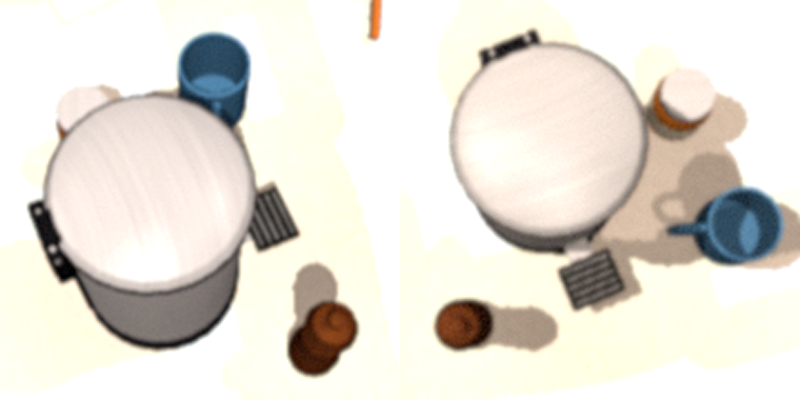

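```bash
python3 - <<'E'
from h import *
q=[(558,267),(606,252),(624,290),(575,307)]
P=np.array([ray("top",190+(a-400)/2.2222,110+b/2.2222,46) for a,b in q]);print("tread",P.tolist(),P.mean(0))
d=P[1]-P[0];e=P[2]-P[3];print("width edge",np.linalg.norm(d),np.linalg.norm(e),np.linalg.norm(P[3]-P[0]),np.degrees(np.arctan2(*(d+e)[1::-1])))
im=cv2.imread("pics/top0.png");im2=cv2.imread("pics/scene0.png")
# lid outline: crop extents
for z in(252,262):
    L=[ray("top",190+(a-400)/2.2222,110+b/2.2222,z) for a,b in((452,139),(647,139),(549,42),(549,238))];print("lid",z,[l.tolist() for l in L], ((L[0]+L[1])/2)[1],((L[2]+L[3])/2)[0])
print("hinge",ray("top",190+108/2.2222,110+48/2.2222,245))
print("mill",ray("top",190+63/2.2222,110+324/2.2222,163),ray("scene",170+334/2.2222,85+323/2.2222,163))
print("mug",ray("top",190+343/2.2222,110+224/2.2222,95),ray("scene",170+214/2.2222,85+65/2.2222,95))
print("jar",ray("top",190+287/2.2222,110+97/2.2222,105))
E
```

```text
tread [[525.9, -90.0, 46.0], [543.3, -142.2, 46.0], [502.3, -162.3, 46.0], [483.0, -109.2, 46.0]] [ 513.625 -125.925   46.   ]
width edge 55.023631286929785 56.4986725507777 47.000531911883705 -70.78512277424544
lid 252 [[626.6, 10.1, 252.0], [630.3, -161.1, 252.0], [716.3, -73.2, 252.0], [541.4, -76.6, 252.0]] -75.5 628.8499999999999
lid 262 [[624.7, 9.1, 262.0], [628.4, -159.8, 262.0], [713.2, -73.1, 262.0], [540.7, -76.4, 262.0]] -75.35000000000001 626.95
hinge [712.  -36.6 245. ]
mill [464.8   2.3 163. ] [466.1  14.9 163. ]
mug [ 572.3 -281.5   95. ] [ 573.3 -279.5   95. ]
jar [ 704.5 -221.3  105. ]
```

Call:
servo_tool([
  [0,28,-19,2,0,0,0],
  [0,28,-19,2,0,0,0],
  [0,28,-19,2,0,0,0],
  [0,28,-19,2,0,0,0],
  [0,28,-19,2,0,0,0],
  [0,28,-19,2,0,0,0],
  [0,28,-19,2,0,0,0],
  [0,28,-19,2,0,0,0],
  [0,28,-19,2,0,0,0],
  [0,28,-19,2,0,0,0],
])

```text
time: 1.1
tool_pos: [416.8, -263.1, 204.9]
tcp_rot: [-179.5, 0.1, 21.9]
ft_force: [-0.7, 0.4, 0.9]
finger_gap: -0.3
```

Call:
servo_tool([
  [0,27,-19,0,0,0,0],
  [0,27,-18,0,0,0,0],
  [0,27,-18,0,0,0,0],
  [0,20,-14,0,0,0,0],
  [0,10,-7,0,0,0.07,0],
  [0,0,0,0,0,0.07,0],
  [0,0,0,0,0,0.07,0],
  [0,0,0,0,0,0.07,0],
  [0,0,0,0,0,0.07,0],
  [0,0,0,0,0,0,0],
])

```text
time: 2.1
tool_pos: [494.2, -138.2, 200.1]
tcp_rot: [-179.0, -20.4, 22.1]
ft_force: [-0.2, 0.2, -0.8]
finger_gap: 0.2
```

```bash
cat > g.py <<'E'
from h import *
from scipy.spatial.transform import Rotation as Ro
import sys
s=sense();R=Ro.from_euler("xyz",s["tcp_rot"],degrees=True).as_matrix();p=s["tool_pos"]
T=np.array(eval(sys.argv[1]),float)
print(s["time"],p.round(1),s["tcp_rot"].round(1),s["ft_force"].round(1),"tool delta",(R.T@(T-p)).round(1))
print("tool axes",R.T.round(3).tolist(),"down:",(R.T@[0,0,-1]).round(3))
E
python3 g.py "[509,-128,120]"
```

```text
2.1 [ 494.2 -138.2  200.1] [-179.   -20.4   22.1] [-0.2  0.2 -0.8] tool delta [-11.4  -2.6  81.2]
tool axes [[0.869, 0.352, 0.348], [0.381, -0.924, -0.016], [0.316, 0.146, -0.937]] down: [-0.348  0.016  0.937]
```

Call:
servo_tool([
  [0,-3,-1,16,0,0,0],
  [0,-3,-1,20,0,0,0],
  [0,-3,0,20,0,0,0],
  [0,-2,0,16,0,0,0],
  [0,0,0,8,0,0,0],
  [0,0,0,0,0,0,0],
])

```text
time: 2.7
tool_pos: [509.5, -129.2, 119.4]
tcp_rot: [-179.1, -19.8, 22.0]
ft_force: [-0.9, -0.1, -0.2]
finger_gap: -0.3
```

```bash
python3 g.py "[509,-128,56]"; python3 - <<'E'
from h import *
o=[]
for n,(x0,y0) in (("scene",(190,100)),("top",(190,110))):
    im=snapshot(n);o.append(cv2.resize(np.clip(im[y0:y0+180,x0:x0+180]*2.2,0,255).astype(np.uint8),(400,400)))
cv2.imwrite("pics/d.png",np.hstack(o))
E
```

```text
2.7 [ 509.5 -129.2  119.4] [-179.1  -19.8   22. ] [-0.9 -0.1 -0.2] tool delta [-21.5  -0.4  59.6]
tool axes [[0.872, 0.352, 0.339], [0.379, -0.925, -0.015], [0.309, 0.142, -0.941]] down: [-0.339  0.015  0.941]
```

View pics/d.png

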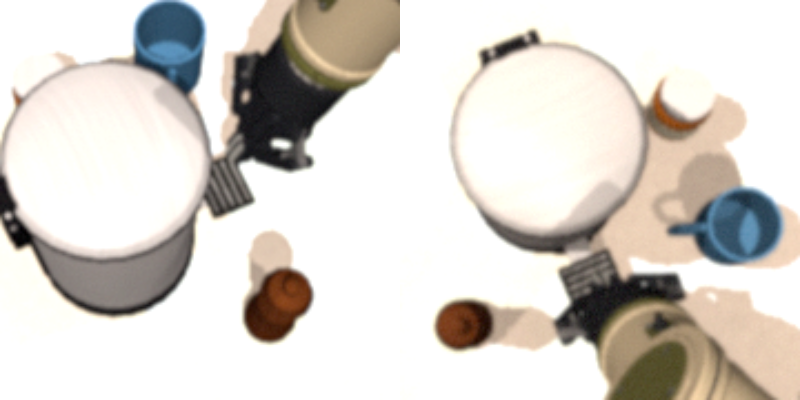

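The hand leans away from the bin. In the top crop its body sits at about (640,310), beside the tread at (590,275), clear of the mill, mug and lid.

Call:
servo_tool([
  [0,-4,0,12,0,0,0],
  [0,-5,0,14,0,0,0],
  [0,-5,0,14,0,0,0],
  [0,-4,0,11,0,0,0],
  [0,-2,0,5,0,0,0],
  [0,0,0,0,0,0,0],
])

```text
time: 3.4
tool_pos: [512.5, -131.1, 61.8]
tcp_rot: [-179.6, -20.1, 22.1]
ft_force: [0.1, 0.4, -0.2]
finger_gap: 0.3
```

```bash
python3 g.py "[509,-128,46]"
```

```text
3.4 [ 512.5 -131.1   61.8] [-179.6  -20.1   22.1] [ 0.1  0.4 -0.2] tool delta [-7.4 -4.1 14.1]
tool axes [[0.87, 0.354, 0.344], [0.379, -0.925, -0.007], [0.316, 0.136, -0.939]] down: [-0.344  0.007  0.939]
```

Call:
servo_tool([
  [0,-1.5,-2,2.8,0,0,0],
  [0,-1.5,-2,2.8,0,0,0],
  [0,-1,0,2.8,0,0,0],
  [0,-1,0,2.8,0,0,0],
  [0,-0.5,0,1.5,0,0,0],
  [0,-0.5,0,1.5,0,0,0],
])

```text
time: 4.0
tool_pos: [511.7, -128.2, 47.8]
tcp_rot: [-179.8, -20.3, 22.2]
ft_force: [-4.2, -1.1, 5.9]
finger_gap: 0.3
```

Call:
servo_tool([
  [0,-1.2,0,0.6,0,0,0],
  [0,-0.8,0,1.2,0,0,0],
  [0,-0.7,0,1.4,0,0,0],
])

```text
time: 4.3
tool_pos: [511.2, -128.7, 44.8]
tcp_rot: [-179.8, -20.4, 22.2]
ft_force: [-3.2, -0.1, 4.7]
finger_gap: 0.0
```

Call:
servo_tool([
  [0,-1.3,0,1.1,0,0,0],
  [0,-1,0,1.6,0,0,0],
  [0,-1,0,1.8,0,0,0],
  [0,-0.8,0,1.8,0,0,0],
])

```text
time: 4.7
tool_pos: [510.3, -129.2, 37.5]
tcp_rot: [-179.8, -20.5, 22.2]
ft_force: [-0.7, 1.7, 3.3]
finger_gap: 0.1
```

Call:
servo_tool([
  [0,-0.7,0,1.8,0,0,0],
  [0,-0.7,0,1.8,0,0,0],
  [0,-0.7,0,1.8,0,0,0],
  [0,-0.7,0,1.8,0,0,0],
  [0,-0.7,0,1.8,0,0,0],
])

```text
time: 5.2
tool_pos: [510.0, -129.4, 26.7]
tcp_rot: [-179.8, -20.4, 22.2]
ft_force: [0.5, 1.9, 2.5]
finger_gap: 0.1
```

```bash
python3 - <<'E'
from h import *
print(sense()["ft_force"])
o=[]
for n,(x0,y0) in (("scene",(190,90)),("top",(190,90))):
    im=snapshot(n);o.append(cv2.resize(np.clip(im[y0:y0+200,x0:x0+200]*2.2,0,255).astype(np.uint8),(400,400)))
cv2.imwrite("pics/e.png",np.hstack(o))
E
```

```text
[0.51555188 1.90029825 2.4906833 ]
```

View pics/e.png

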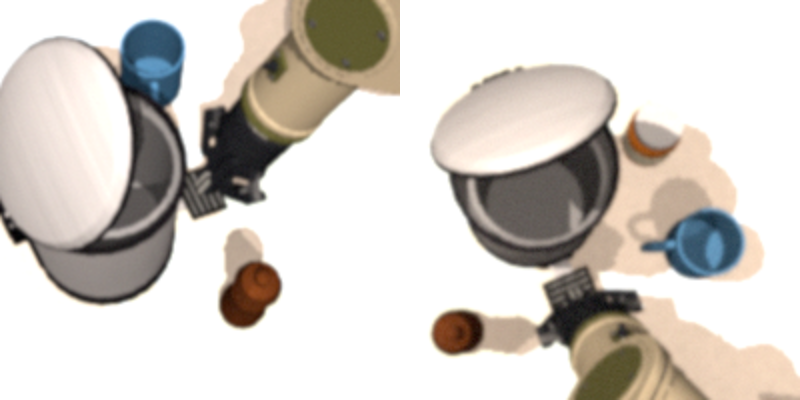

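The lid is most of the way open, its front edge at about (520,160) in the top crop, and the hand is well clear. I'll press on to the stop gently.

Call:
servo_tool([
  [0,-0.6,0,1.6,0,0,0],
  [0,-0.6,0,1.5,0,0,0],
  [0,-0.5,0,1.4,0,0,0],
])

```text
time: 5.6
tool_pos: [509.8, -129.6, 21.4]
tcp_rot: [-179.9, -20.4, 22.2]
ft_force: [1.2, 0.8, 1.6]
finger_gap: -0.3
```

Call:
servo_tool([
  [0,-0.4,0,1.2,0,0,0],
  [0,-0.3,0,1,0,0,0],
])

```text
time: 5.8
tool_pos: [509.8, -129.6, 18.7]
tcp_rot: [-179.9, -20.4, 22.2]
ft_force: [0.6, 1.3, 1.3]
finger_gap: -0.3
```

Call:
servo_tool([
  [0,-0.3,0,0.9,0,0,0],
  [0,-0.3,0,0.9,0,0,0],
])

```text
time: 6.0
tool_pos: [510.2, -129.7, 17.4]
tcp_rot: [-179.9, -20.4, 22.2]
ft_force: [-10.6, 2.2, 20.3]
finger_gap: 0.2
```

Call:
servo_tool([
  [0,-0.4,0,0.1,0,0,0],
])

```text
time: 6.1
tool_pos: [510.0, -129.8, 17.8]
tcp_rot: [-179.8, -20.4, 22.2]
ft_force: [-3.2, 3.3, 8.6]
finger_gap: -0.3
```

Call:
servo_tool([
  [0,-0.2,0,0.3,0,0,0],
  [0,-0.2,0,0.3,0,0,0],
  [0,-0.2,0,0.3,0,0,0],
])

```text
time: 6.4
tool_pos: [510.0, -129.7, 17.9]
tcp_rot: [-179.8, -20.5, 22.3]
ft_force: [-2.3, 2.1, 6.7]
finger_gap: -0.2
```

```bash
python3 - <<'E'
from h import *
print(sense()["ft_force"])
o=[]
for n,(x0,y0) in (("scene",(190,90)),("top",(190,90))):
    im=snapshot(n);o.append(cv2.resize(np.clip(im[y0:y0+200,x0:x0+200]*2.2,0,255).astype(np.uint8),(400,400)))
cv2.imwrite("pics/f.png",np.hstack(o))
E
```

```text
[-2.34042369  2.1082827   6.7022342 ]
```

View pics/f.png

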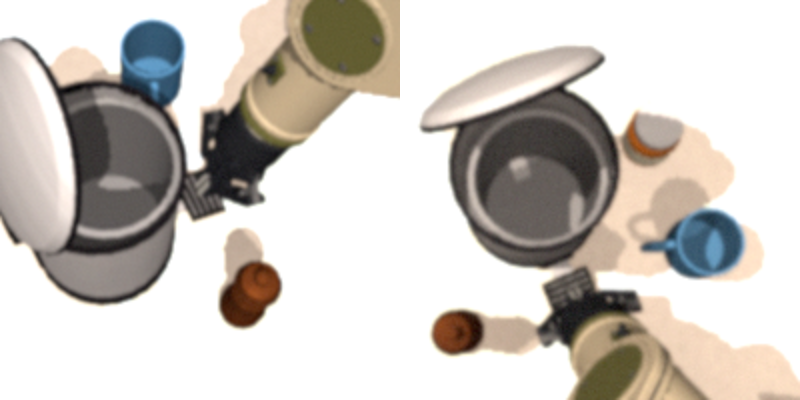

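The lid is fully open, its front edge at about (515,105) in the top crop, and the bin hasn't moved. Now I hold it.

Call:
servo_tool([
  [0,-0.15,0,0.3,0,0,0],
  [0,-0.15,0,0.3,0,0,0],
  [0,-0.15,0,0.3,0,0,0],
  [0,-0.15,0,0.3,0,0,0],
  [0,-0.15,0,0.3,0,0,0],
  [0,-0.15,0,0.3,0,0,0],
  [0,-0.15,0,0.3,0,0,0],
  [0,-0.15,0,0.3,0,0,0],
  [0,-0.15,0,0.3,0,0,0],
  [0,-0.15,0,0.3,0,0,0],
])

```text
time: 7.5
tool_pos: [510.0, -129.7, 17.8]
tcp_rot: [-179.8, -20.5, 22.4]
ft_force: [-3.5, 0.6, 6.8]
finger_gap: 0.1
```

Call:
servo_tool([
  [0,-0.15,0,0.3,0,0,0],
  [0,-0.15,0,0.3,0,0,0],
  [0,-0.15,0,0.3,0,0,0],
  [0,-0.15,0,0.3,0,0,0],
  [0,-0.15,0,0.3,0,0,0],
  [0,-0.15,0,0.3,0,0,0],
  [0,-0.15,0,0.3,0,0,0],
  [0,-0.15,0,0.3,0,0,0],
  [0,-0.15,0,0.3,0,0,0],
  [0,-0.15,0,0.3,0,0,0],
])

```text
time: 8.5
tool_pos: [510.0, -129.7, 17.8]
tcp_rot: [-179.7, -20.5, 22.6]
ft_force: [-3.8, 0.3, 8.1]
finger_gap: -0.2
```

Call:
servo_tool([
  [0,-0.15,0,0.3,0,0,0],
  [0,-0.15,0,0.3,0,0,0],
  [0,-0.15,0,0.3,0,0,0],
  [0,-0.15,0,0.3,0,0,0],
  [0,-0.15,0,0.3,0,0,0],
  [0,-0.15,0,0.3,0,0,0],
  [0,-0.15,0,0.3,0,0,0],
  [0,-0.15,0,0.3,0,0,0],
  [0,-0.15,0,0.3,0,0,0],
  [0,-0.15,0,0.3,0,0,0],
])

```text
time: 9.5
tool_pos: [510.0, -129.7, 17.8]
tcp_rot: [-179.6, -20.5, 22.7]
ft_force: [-4.5, 1.5, 8.0]
finger_gap: 0.5
```

Call:
servo_tool([
  [0,-0.15,0,0.3,0,0,0],
  [0,-0.15,0,0.3,0,0,0],
  [0,-0.15,0,0.3,0,0,0],
  [0,-0.15,0,0.3,0,0,0],
  [0,-0.15,0,0.3,0,0,0],
  [0,-0.15,0,0.3,0,0,0],
  [0,-0.15,0,0.3,0,0,0],
  [0,-0.15,0,0.3,0,0,0],
])

```text
time: 10.3
tool_pos: [509.9, -129.6, 17.8]
tcp_rot: [-179.6, -20.6, 22.8]
ft_force: [-4.4, 0.9, 7.7]
finger_gap: -0.1
```

Call:
servo_tool([
  [0,0.1,0,-0.5,0,0,0],
  [0,0.2,0,-0.5,0,0,0],
  [0,0.2,0,-0.5,0,0,0],
  [0,0.2,0,-0.5,0,0,0],
  [0,0.2,0,-0.5,0,0,0],
  [0,0.2,0,-0.5,0,0,0],
  [0,0.2,0,-0.5,0,0,0],
  [0,0.2,0,-0.5,0,0,0],
])

```text
time: 11.1
tool_pos: [509.4, -129.8, 21.8]
tcp_rot: [-179.6, -20.5, 22.8]
ft_force: [-1.8, -0.6, 0.6]
finger_gap: -0.1
```

Call:
servo_tool([
  [0,0.2,0,-0.5,0,0,0],
  [0,0.2,0,-0.5,0,0,0],
  [0,0.2,0,-0.5,0,0,0],
  [0,0.2,0,-0.5,0,0,0],
  [0,0.2,0,-0.5,0,0,0],
  [0,0.2,0,-0.5,0,0,0],
  [0,0.2,0,-0.5,0,0,0],
  [0,0.2,0,-0.5,0,0,0],
])

```text
time: 11.9
tool_pos: [509.2, -129.9, 26.4]
tcp_rot: [-179.6, -20.5, 22.8]
ft_force: [-1.6, -0.3, 1.0]
finger_gap: 0.1
```

Call:
servo_tool([
  [0,0.2,0,-0.5,0,0,0],
  [0,0.2,0,-0.5,0,0,0],
  [0,0.2,0,-0.5,0,0,0],
  [0,0.2,0,-0.5,0,0,0],
  [0,0.2,0,-0.5,0,0,0],
  [0,0.2,0,-0.5,0,0,0],
  [0,0.2,0,-0.5,0,0,0],
  [0,0.2,0,-0.5,0,0,0],
  [0,0.2,0,-0.5,0,0,0],
  [0,0.2,0,-0.5,0,0,0],
])

```text
time: 12.9
tool_pos: [509.2, -129.9, 32.2]
tcp_rot: [-179.6, -20.4, 22.8]
ft_force: [-2.8, -0.8, 2.0]
finger_gap: -0.0
```

Call:
servo_tool([
  [0,0.15,0,-0.5,0,0,0],
  [0,0.15,0,-0.5,0,0,0],
  [0,0.15,0,-0.5,0,0,0],
  [0,0.15,0,-0.5,0,0,0],
  [0,0.15,0,-0.5,0,0,0],
  [0,0.15,0,-0.5,0,0,0],
  [0,0.15,0,-0.5,0,0,0],
  [0,0.15,0,-0.5,0,0,0],
  [0,0.15,0,-0.5,0,0,0],
  [0,0.15,0,-0.5,0,0,0],
])

```text
time: 13.9
tool_pos: [509.4, -129.9, 38.4]
tcp_rot: [-179.6, -20.5, 22.8]
ft_force: [-1.2, 1.6, 2.8]
finger_gap: 0.2
```

Call:
servo_tool([
  [0,0.1,0,-0.4,0,0,0],
  [0,0.1,0,-0.4,0,0,0],
  [0,0.1,0,-0.3,0,0,0],
  [0,0.1,0,-0.3,0,0,0],
  [0,0.1,0,-0.3,0,0,0],
  [0,0.1,0,-0.3,0,0,0],
  [0,0.1,0,-0.3,0,0,0],
  [0,0.1,0,-0.3,0,0,0],
  [0,0.1,0,-0.3,0,0,0],
  [0,0.1,0,-0.3,0,0,0],
])

```text
time: 14.9
tool_pos: [509.7, -129.8, 42.5]
tcp_rot: [-179.6, -20.6, 22.9]
ft_force: [-1.0, 1.7, 3.1]
finger_gap: 0.1
```

Call:
servo_tool([
  [0,0.1,0,-0.3,0,0,0],
  [0,0.1,0,-0.3,0,0,0],
  [0,0.1,0,-0.3,0,0,0],
  [0,0.1,0,-0.3,0,0,0],
  [0,0.1,0,-0.3,0,0,0],
  [0,0.1,0,-0.3,0,0,0],
])

```text
time: 15.5
tool_pos: [509.9, -129.7, 44.7]
tcp_rot: [-179.6, -20.6, 22.9]
ft_force: [0.1, 2.0, 2.8]
finger_gap: 0.2
```

Call:
servo_tool([
  [0,0.1,0,-0.25,0,0,0],
  [0,0.1,0,-0.25,0,0,0],
  [0,0.1,0,-0.25,0,0,0],
  [0,0.1,0,-0.25,0,0,0],
  [0,0.1,0,-0.25,0,0,0],
  [0,0.1,0,-0.25,0,0,0],
  [0,0.1,0,-0.25,0,0,0],
  [0,0.1,0,-0.25,0,0,0],
])

```text
time: 16.3
tool_pos: [510.2, -129.6, 47.3]
tcp_rot: [-179.6, -20.6, 22.9]
ft_force: [0.5, 1.9, 3.1]
finger_gap: 0.0
```

Call:
servo_tool([
  [0,0.1,0,-0.25,0,0,0],
  [0,0.1,0,-0.25,0,0,0],
  [0,0.1,0,-0.25,0,0,0],
  [0,0.1,0,-0.25,0,0,0],
  [0,0.1,0,-0.25,0,0,0],
  [0,0.1,0,-0.25,0,0,0],
  [0,0.1,0,-0.25,0,0,0],
  [0,0.1,0,-0.25,0,0,0],
])

```text
time: 17.1
tool_pos: [509.6, -129.8, 48.8]
tcp_rot: [-179.6, -20.5, 22.8]
ft_force: [0.7, -1.3, 1.3]
finger_gap: 0.1
```

Call:
servo_tool([
  [0,0.1,0,-0.3,0,0,0],
  [0,0.1,0,-0.3,0,0,0],
  [0,0.1,0,-0.3,0,0,0],
  [0,0.1,0,-0.3,0,0,0],
  [0,0.1,0,-0.3,0,0,0],
  [0,0.1,0,-0.3,0,0,0],
])

```text
time: 17.7
tool_pos: [508.4, -129.8, 49.7]
tcp_rot: [-179.5, -20.4, 22.8]
ft_force: [-0.6, 0.5, 0.3]
finger_gap: -0.1
```

Call:
servo_tool([
  [0,0,0,-3,0,0,0],
  [0,0,0,-8,0,0,0],
  [0,0,0,-15,0,0,0],
  [0,0,0,-20,0,0,0],
  [0,0,0,-20,0,0,0],
  [0,0,0,-20,0,0,0],
  [0,0,0,-20,0,0,0],
  [0,0,0,-10,0,0,0],
  [0,0,0,0,0,0,0],
  [0,0,0,0,0,0,0],
])

```text
time: 18.7
tool_pos: [468.9, -147.5, 166.0]
tcp_rot: [-179.6, -20.4, 22.9]
ft_force: [-0.4, -0.1, 0.2]
finger_gap: 0.1
```

```bash
python3 - <<'E'
from h import *
s=sense();print(s["ft_force"],s["tool_pos"])
o=[]
for n,(x0,y0) in (("scene",(170,85)),("top",(190,110))):
    im=snapshot(n);i0=cv2.imread(f"pics/{n}0.png")
    o.append(cv2.resize(np.clip(im[y0:y0+180,x0:x0+180]*2.2,0,255).astype(np.uint8),(400,400)))
    o.append(cv2.resize(np.clip(cv2.absdiff(im,i0)[y0:y0+180,x0:x0+180]*4.,0,255).astype(np.uint8),(400,400)))
cv2.imwrite("pics/z.png",cv2.resize(np.vstack([np.hstack(o[::2]),np.hstack(o[1::2])]),(600,600)))
E
```

```text
[-0.40972515 -0.08065361  0.15462894] [ 468.87513418 -147.50552294  165.97941333]
```

View pics/z.png

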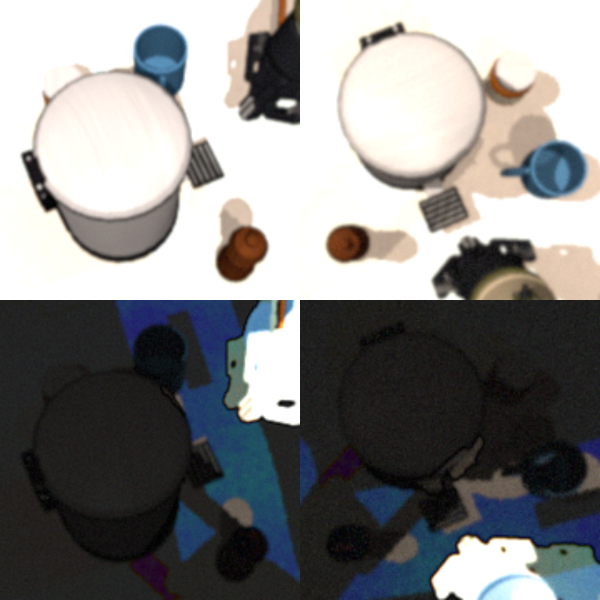

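The lid is shut and the pedal is up at about (443,208) in the top view. The difference pictures show only arm and shadow changes, with no shift of the bin, mug, mill or jar. The hand is clear with no force on it.

```bash
python3 -c "from bench import *; print(hand_in())"
```

```text
the job is handed in; nothing more can be done
None
```

The job is done and handed in at about 19 s on the robot clock, well inside the 48 s limit; no verdict was reported.

- **Opening:** I pressed the pedal to its stop with the shut fingertips. The force on reaching the stop spiked briefly to about 20 N down and 10 N sideways, and I eased it off at once. A picture at that point showed the lid fully open.
- **Holding:** The pedal stayed at the stop for about 4.3 s under 7–8 N.
- **Closing:** I let the pedal up under the fingers over about 7 s, at 5–6 mm/s and then about 3 mm/s for the last 10 mm. Each reading showed the fingers still in contact until the pedal reached the top, where the force faded to zero. I did not measure the lid's speed directly.
- **Last checks:** The final pictures, compared with the first ones, show the lid shut and the pedal up. The bin, mug, mill and jar show no visible shift. The hand was clear above the counter, and the force reading was near zero. No check failed or disagreed.

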